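Lock the grill cart's tray with its drop pin, finding the hidden hole by feel

ROBOT

A 6-joint arm with a two-finger parallel gripper is mounted at the origin on the work surface. World frame = base frame: x ahead of the robot, y to its left, z up, the work surface at z = 0. Lengths are in mm, angles in rad, forces in N, time in s.
With the tool pointing down it reaches from about 350 to 875 mm from the base axis. Payload 15.5 kg.
Tool frame: the origin (TCP) lies midway between the tips of the shut fingers; the grasp point (between the pads) lies 19 mm behind it; z points along the fingers, y is the line along which they close (so a half turn about z gives the same grasp; the last joint's range is limited). The gripper opens to 85 mm and grips with 20 to 120 N. Pads are 22 mm wide; open, the fingers measure 114 mm over their backs; the gripper's body (76 mm by 85 mm) begins 54 mm behind the grasp point. The pads swing forward as they close: fully open they stand 13 mm farther back than shut.
Start: joints at [-1.25, 0.494, 1.345, -0, 1.302, -0.096], TCP at [252.452, -571.746, 191.477] pointing down, gripper open.
Joint ranges: [-2.91, 2.91], [-0.82, 2.16], [0.22, 2.67], [-1.22, 4.37], [0.12, 2.79], [-3.08, 3.08]. Speed limits (rad/s): [1.89, 1.89, 2.57, 3.01, 3.01, 3.01].

INTERFACE

Orientations are given as a unit quaternion [w, x, y, z].
In Python, from workcell import manip, eyes, spotter gives the robot as it stands.
- The arm moves only by the tool step_arm, never from a script. Its argument "moves" is a list of rows, each a list of 3 entries, a list of its own where there are three numbers: the shift along the tool's x, y, z in units of 40 mm (1.0 is 40 mm), then the turn, a rotation vector about the tool's x, y, z in units of 5 degrees (1.0 is 5 degrees), then the finger opening in mm, from 0 to 85.4. In form: [[[tx, ty, tz], [wx, wy, wz], claw], ...]. A call has 1 to 10 rows; each row is the pose to reach, as a shift and turn from the pose commanded when the call began, along the tool's axes at that moment; what a row does not reach only later rows make up. A row lasts 1/12 s, in which the tool goes at most 41.7 mm and 7.16 degrees, less where a joint would pass 70% of its speed; a pose out of reach is approached as far as the arm can. A call with a gripper value outside its range is refused whole. The fingers move at their own pace and stop on an object; the grip force is fixed at half the most. Time passes only in rows, so rows that repeat a pose let the fingers close. It gives the time, the measured TCP pose, the force, the opening and the grip force at its end, in the units of the state.
- manip.get_state(): the state, without advancing time (a new reading comes with each control period).
- eyes.grab_frame(name): name is "side" or "top"; returns the picture (384x512x3 uint8, red, green, blue); there is no depth.
- eyes.camera_params(name): a dict with "fx", "fy", "cx", "cy" (pixels), "k1" (the pictures are not rectified: a ray, as slopes to the right and down, at radius r is drawn at 1 + k1 r^2 times it, then the intrinsics apply), "R" (3x3) and "t" (3): a world point X has camera coordinates R X + t. Camera axes: x right, y down, z forward; pixel columns grow to the right and rows downward; lengths in mm; the calibration is good to about 2 mm. A picture is of the moment at which its call begins. camera_params takes no time and is no camera call.
- manip.hand_in(): hands the job in; it is judged then, once.
Trained networks look in the newest picture that a camera, given by its name, has taken for a name from the list of things; names that differ only in an ending like _2 or _b are one class to them, and where a whole thing is asked for, a point or a joint stands for the part that bears it (a point fixed in the world has none). Each returns a list of dicts, best first, with "score" (0 to 1); they miss things now and then, are a little off and sometimes report something else, mostly with a low value. They report only what shows in the picture. A call takes as long as a camera call. They do not tell look-alikes from the thing itself.
- spotter.outline_of(camera, thing): "pixels" (384x512 bool, what is visible of it) and "box" ([left, top, right, bottom] in pixels, round what is visible of it).
The state is a dict: "time": time; "q": joint angles; "joint_velocities": joint speeds; "joint_torque": joint torques, N m; "eef_pos": TCP position; "tool_rot": TCP orientation; "ft_force": force on the tool from outside, world axes, zero at the start; "wrist_torque": the same for the moment, N m; "width": finger opening in mm; "grasp_force": force on a finger pad.
Only numpy, scipy, OpenCV 4.12 (cv2) and the standard library are available. Lean on these libraries where they do the work, as an engineer would, in place of code of your own. Each camera call takes 0.05 s, during which the arm holds its last target. There are 200 camera calls.

TASK

Lock the cart's tray for a windy night: draw the steel pin out of its holder tube, put it point first into the leaning slot of the black guard, feel along the strip hidden at the bottom of the slot for its one hole, and push the pin in until its collar sits fully home on the guard, then let go. Press gently, never pushing the pin against the guard or strip with more than 25 N, and leave the salt cellar, fork, tongs and foil pan where they are.

Things in the scene. Friction and masses are not known exactly. Their poses are not given: they have to be found in the camera images.
- pin: steel drop pin, ~0.18 kg. Origin at the centre of its tip (lower end), z axis along it towards the head. Round shaft 12 mm in diameter from 0 to 76 mm (last 3 mm taper to 9 mm), round collar 34 mm in diameter from 76 to 81 mm, square head 20 x 20 mm from 81 to 129 mm, flats square to x and y: grip there, fingertips above the collar. Starts upright in the holder, collar on its top, tip 6 mm up.
- pin_tip (a point): the pin's tip: same point and axes as pin.
- holder: fixed upright aluminium tube on the cart top, outer diameter 30 mm, bore 16 mm, 82 mm high, axis vertical. Origin at the centre of its underside. The pin stands in it: it is drawn straight up, 76 mm.
- guard: fixed black metal guard rail 240 mm long along its y axis, base plate 120 x 240 x 6 mm, up to 115 mm high. Origin at the centre of its underside, z vertical. Its top face, 48 mm wide, bare aluminium round the slot, leans 0.35 rad (20 degrees) towards the guard's -x side and has one slot in its middle. It carries the strip hidden at the slot's bottom.
- slot (a point): centre of the slot, level with the guard's top face; z axis out of the slot along its lean (0.35 rad from vertical, towards the guard's -x), y along the slot, x across. Slot 100 mm long (y +-50 mm), 16 mm wide, flaring to 28 mm over the top 8 mm; straight walls along z. The pin goes in along -z, its axis along z; at home its collar lies on the top face, tip at z = -76 mm.
- slot_floor (a point): point on the hidden strip below the slot's middle, 50 mm down the slot; axes as slot. The strip closes the slot's bottom but for one hole, 16 mm long in y and as wide as the slot, centred anywhere within 30 mm of this point along y. It is sprung along z: yields from 2 N, 0.8 N per mm, stops hard after 8 mm. Over the hole it springs up round a lightly pressed tip, which catches on the far edge.
- salt: bystander: glass salt cellar with a steel lid, 62 mm in diameter and 69 mm high, upright in the tray. Origin at the centre of its underside.
- fork: bystander: stainless grill fork 300 mm long lying along its y axis in the tray, origin near its middle on its underside.
- tongs: bystander: tongs with green silicone ends, 235 mm long, lying along their y axis in the tray, origin near the middle on the underside.
- pan: bystander: aluminium foil pan 200 x 140 x 40 mm, open at the top, on the cart top. Origin at the centre of its underside.
Things that resemble listed ones, but are neither listed nor needed, are in the scene too. What is shaped like the pin but green or red is not meant.

How it is judged:
By the outcome, as a careful person would: the job done as asked, in the order asked, and still so for the second after the job is handed in, with the robot touching nothing.
It also fails if it takes over 67 s, if anything falls off the work surface, if the arm or the gripper's body presses on something with over 40 N, if the wrist force passes 120 N, or if a joint passes its speed limit or range.

## Working session

There is one attempt and no reset: what is moved stays moved. The work goes in short steps, Python scripts to look and compute and a tool call to move; the robot and the scene stay as the last step left them, time stands still between calls to the robot, and variables do not carry over. Pictures are saved under pics/ and viewed, at most 10 in all, crops included, and the job is handed in when it is done.

Besides the shell and the picture viewer there is one more tool, called after "Call:" as name(argument=value, ...) on one line, values as JSON. step_arm: Moves the arm, as the interface text tells. Its arguments: {"type":"object","properties":{"moves":{"type":"array"}},"required":["moves"]}

```bash
mkdir -p pics; ls; cat > h.py <<'E'
import numpy as np, cv2
from workcell import manip, eyes, spotter
E
python3 - <<'E'
from h import *
ims=[]
for c in("side","top"):
    im=eyes.grab_frame(c); cv2.imwrite(f"pics/{c}0.png",im[...,::-1])
    p=eyes.camera_params(c); print(c,{k:np.round(v,4).tolist() for k,v in p.items()})
    for n in("pin","holder","guard","slot"):
        try:
            for d in spotter.outline_of(c,n)[:5]:
                ys,xs=np.nonzero(d["pixels"]);print(c,n,round(d["score"],2),np.round(d["box"]).tolist(),xs.mean().round(1),ys.mean().round(1),len(xs))
        except Exception as e: print(n,e)
print(manip.get_state())
E
```

```text
pics
side {'fx': 490.6472, 'fy': 490.6472, 'cx': 253.4126, 'cy': 187.5799, 'k1': 0.0534, 'R': [[-0.9075, -0.4194, 0.0223], [-0.2693, 0.5404, -0.7971], [0.3222, -0.7294, -0.6034]], 't': [491.8913, 196.2997, 1311.7865]}
side pin 0.63 [318.0, 128.0, 326.0, 151.0] 321.3 139.6 98
side pin 0.63 [320.0, 155.0, 330.0, 194.0] 325.3 170.8 220
side pin 0.59 [315.0, 140.0, 322.0, 158.0] 316.2 150.5 128
side holder 0.64 [309.0, 161.0, 319.0, 184.0] 313.8 169.5 175
side holder 0.44 [184.0, 166.0, 258.0, 252.0] 220.8 213.1 2938
side guard 0.84 [184.0, 164.0, 252.0, 251.0] 220.6 213.1 2794
side slot 0.85 [186.0, 168.0, 253.0, 250.0] 220.7 213.5 2856
top {'fx': 417.8551, 'fy': 417.8551, 'cx': 255.5757, 'cy': 193.81, 'k1': -0.0305, 'R': [[0.0028, -0.9999, -0.0128], [-0.9937, -0.0014, -0.1117], [0.1117, 0.0131, -0.9937]], 't': [54.8004, 560.5415, 1054.5903]}
top pin 0.75 [332.0, 260.0, 349.0, 274.0] 342.0 267.4 164
top pin 0.59 [382.0, 234.0, 405.0, 251.0] 392.3 242.9 231
top pin 0.56 [359.0, 239.0, 374.0, 254.0] 366.5 246.2 179
top holder 0.54 [353.0, 238.0, 360.0, 253.0] 355.8 245.4 80
top guard 0.57 [189.0, 152.0, 283.0, 203.0] 236.9 179.2 4168
top slot 0.83 [188.0, 156.0, 285.0, 206.0] 235.7 179.4 4141
{'time': 0.5, 'q': array([-1.25051650e+00,  4.93600737e-01,  1.34553298e+00, -1.73740303e-05,
        1.30249458e+00, -9.54551212e-02]), 'joint_velocities': array([-0.00059214, -0.0012442 ,  0.00139827, -0.00037545,  0.00019465,
       -0.00085509]), 'joint_torque': array([-7.11870780e-04, -8.81441259e+01, -3.84033036e+01, -2.41555372e-04,
        1.86644793e-03,  3.31576473e-05]), 'eef_pos': array([ 252.43139632, -571.73597726,  191.46531467]), 'tool_rot': array([-1.67690111e-05,  9.78472761e-01,  2.06376003e-01, -1.03224018e-05]), 'ft_force': array([ 0.08078433, -0.35593154,  0.40374357]), 'wrist_torque': array([ 0.00143739, -0.02042063, -0.0238102 ]), 'grasp_force': 0.0, 'width': 85.2743622218712}
```

```bash
python3 - <<'E'
import cv2,numpy as np
s=cv2.imread("pics/side0.png");t=cv2.imread("pics/top0.png")
a=cv2.resize(s[110:220,280:360],None,fx=5,fy=5,interpolation=cv2.INTER_CUBIC)
b=cv2.resize(t[220:290,320:420],None,fx=4,fy=4,interpolation=cv2.INTER_CUBIC)
o=np.zeros((550,800,3),np.uint8);o[:,:400]=a;o[:280,400:]=b
cv2.imwrite("pics/crop1.png",o)
cv2.imwrite("pics/full.png",np.vstack([cv2.resize(np.hstack([s,t]),(800,300)),cv2.resize(np.hstack([s[150:270,150:310],t[130:250,160:320]]),(800,300),interpolation=cv2.INTER_CUBIC)]))
E
```

```text
(no output)
```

View pics/crop1.png

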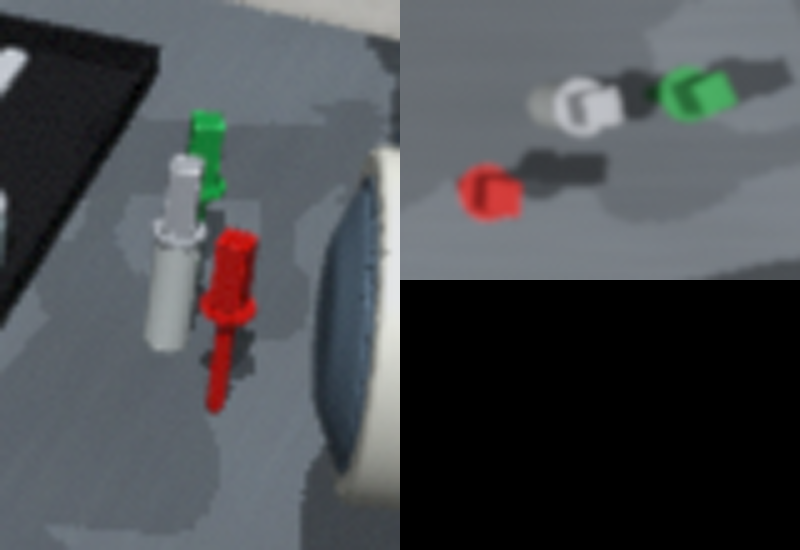

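View pics/full.png

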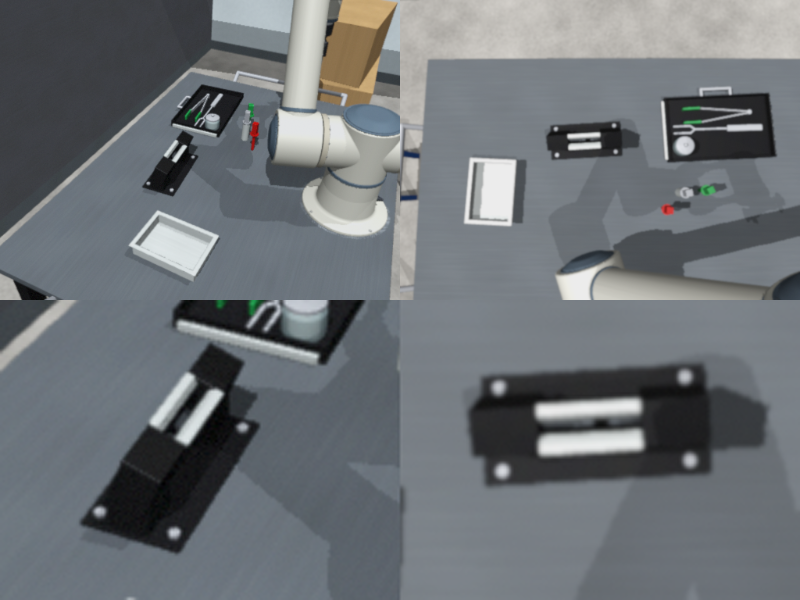

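The steel pin is the grey one in the holder: side (317,142–157), top head (370,246). The green one at top (392,243) and the red one at top (342,267) are look-alikes by colour, and neither stands in a tube. The crop confirms this. The guard shows white plates beside its slot at side (220,213) and top (237,179).

```bash
cat >> h.py <<'E'
from scipy.optimize import least_squares
from scipy.spatial.transform import Rotation as Ro
P={c:eyes.camera_params(c) for c in("side","top")}
def proj(c,X):
    p=P[c];Y=np.atleast_2d(X)@np.array(p["R"]).T+p["t"];s=Y[:,:2]/Y[:,2:]
    s=s*(1+p["k1"]*(s**2).sum(1,keepdims=True));return s*[p["fx"],p["fy"]]+[p["cx"],p["cy"]]
E
python3 - <<'E'
from h import *
cor={}
for c,(l,t,r,b) in {"side":(184,164,254,252),"top":(186,150,286,208)}.items():
    im=cv2.imread(f"pics/{c}0.png")[t:b,l:r]; g=cv2.resize(im,None,fx=8,fy=8,interpolation=cv2.INTER_CUBIC).min(2)
    m=(g>120).astype(np.uint8)
    n,lab,st,ce=cv2.connectedComponentsWithStats(m)
    big=[i for i in range(1,n) if st[i,4]>1500]
    for i in big: print(c,"blob",(np.array(ce[i])+.5)/8-.5+[l,t],st[i,4]/64)
    big=sorted(big,key=lambda i:-st[i,4])[:2]
    pts=np.vstack([np.argwhere(lab==i)[:,::-1] for i in big]).astype(np.int32)
    hull=cv2.convexHull(pts)
    for e in range(4,80):
        ap=cv2.approxPolyDP(hull,e,True)
        if len(ap)<=4:break
    q=(ap[:,0]+.5)/8-.5+[l,t];cor[c]=q;print(c,e,q.round(1).tolist())
L=np.array([[24,50,0],[24,-50,0],[-24,-50,0],[-24,50,0]],float)
for yaw0 in(0,np.pi):
  def pose(v): return Ro.from_euler("z",v[3])*Ro.from_euler("y",-.35)
  def res(v):
    X=pose(v).apply(L)+v[:3];o=[]
    for c in cor:
        d=proj(c,X)
        o.append((d[:,None]-cor[c][None])[np.arange(4),np.argmin(((d[:,None]-cor[c][None])**2).sum(2),1)].ravel())
    return np.concatenate(o)
  s=least_squares(res,[480,50,107,yaw0],x_scale=[10,10,10,.1]);print(yaw0,s.x.round(3),s.cost,s.fun.round(1))
# pin: head top, collar (hand read + mask) pixels
for c,b in {"side":(309,135,323,160),"top":(356,236,380,256)}.items():
    print(c,"head+collar ref")
obs={"side":[(316.9,141.8),(315.7,156.0)],"top":[(370.3,246.2),(364.8,246.6)]}
def rp(v): return np.concatenate([(proj(c,[[v[0],v[1],135],[v[0],v[1],84.5]])-obs[c]).ravel() for c in obs])
s=least_squares(rp,[330,-250]);print("pin",s.x,s.fun.round(1))
E
```

```text
side blob [244.11784351 165.79992415] 79.828125
side blob [218.54363185 189.98251317] 166.140625
side blob [229.16990152 196.17374427] 149.9375
side 7 [[238.7, 186.7], [224.3, 207.4], [208.9, 198.4], [223.6, 178.3]]
top blob [205.06204005 153.76501851] 348.203125
top blob [260.30738441 150.81757654] 50.015625
top blob [234.86636328 173.23325039] 298.28125
top blob [235.89991955 186.65824547] 369.0
top blob [188.49046773 201.11155398] 81.34375
top blob [200.46665493 197.96869718] 27.734375
top blob [230.22697931 205.89794439] 127.984375
top 66 [[256.9, 188.7], [215.8, 191.7], [185.6, 149.6], [232.4, 149.6]]
0 [5.70865e+02 1.05110e+02 1.03844e+02 6.50000e-02] 270.0276455434017 [  4.8   1.3   4.9   1.1   4.5   1.1   4.9   1.1  -2.1 -13.8  -2.  -13.5
  -0.8   5.8  -0.5   5.4]
3.141592653589793 [562.041 101.032 116.857   3.393] 359.8979192795864 [  5.3  -8.7  -2.1  13.   -4.2  -5.1   4.8   2.4   1.9   4.    2.2  11.4
  -1.5  -6.   -2.7 -13.1]
side head+collar ref
top head+collar ref
pin [ 426.1351671  -211.59689629] [ 0.1  0.4 -0.3 -0.1  0.   0.4  0.2 -0.3]
```

```bash
python3 - <<'E'
from h import *
cor={}
for c,(l,t,r,b),th in (("side",(205,175,242,210),120),("top",(208,160,264,197),150)):
    im=cv2.imread(f"pics/{c}0.png")[t:b,l:r]; g=cv2.resize(im,None,fx=8,fy=8,interpolation=cv2.INTER_CUBIC).min(2)
    n,lab,st,ce=cv2.connectedComponentsWithStats((g>th).astype(np.uint8))
    big=sorted(range(1,n),key=lambda i:-st[i,4])[:2]
    print(c,[(st[i,4]/64) for i in big])
    hull=cv2.convexHull(np.vstack([np.argwhere(lab==i)[:,::-1] for i in big]).astype(np.int32))
    for e in range(4,80):
        ap=cv2.approxPolyDP(hull,e,True)
        if len(ap)<=4:break
    cor[c]=(ap[:,0]+.5)/8-.5+[l,t];print(c,e,cor[c].round(1).tolist())
L=np.array([[24,50,0],[24,-50,0],[-24,-50,0],[-24,50,0]],float)
from itertools import product
for yaw0 in(0,np.pi):
  def res(v):
    X=(Ro.from_euler("z",v[3])*Ro.from_euler("y",-.35)).apply(L)+v[:3];o=[]
    for c in cor:
        d=proj(c,X)
        o.append((d[:,None]-cor[c][None])[np.arange(4),np.argmin(((d[:,None]-cor[c][None])**2).sum(2),1)].ravel())
    return np.concatenate(o)
  s=least_squares(res,[560,105,107,yaw0],x_scale=[10,10,10,.1],loss="soft_l1");print(yaw0,s.x.round(3),s.cost,s.fun.round(1))
# base screws / overlay
o=[]
for sg,v in ((0,s.x),):pass
E
```

```text
side [np.float64(166.140625), np.float64(149.9375)]
side 7 [[238.7, 186.7], [224.3, 207.4], [208.9, 198.4], [223.6, 178.3]]
top [np.float64(325.953125), np.float64(249.234375)]
top 13 [[256.8, 187.8], [216.3, 191.4], [214.1, 172.2], [254.4, 169.2]]
0 [5.85968e+02 1.04380e+02 1.02060e+02 8.00000e-02] 0.5515473665446795 [ 0.2  0.2  0.1  0.1 -0.4 -0.1  0.3 -0.1 -0.  -0.1  0.6 -0.3 -0.2  0.3
 -0.3 -0.1]
3.141592653589793 [586.119 104.509 103.422   3.217] 18.08979770635255 [-0.4 -5.1  0.1 -5.3  0.2  4.5  0.1  4.4 -0.4 -0.6 -1.2 -1.1  0.6  0.8
  0.7  0.8]
```

The fit is clear: the slot is near (586,104,102–107), yaw 0.08, leaning towards world -x. The pin is at (426,-212), with its head turned about 16°.

```bash
cat >> h.py <<'E'
def Rt(yaw_y,tilt):  # tool y at world angle yaw_y (deg), then tilt (rad) about tool y
    a=np.radians(yaw_y);y=np.array([np.cos(a),np.sin(a),0]);z=np.array([0,0,-1.]);x=np.cross(y,z)
    return Ro.from_matrix(np.c_[x,y,z])*Ro.from_rotvec([0,tilt,0])
def cur():
    s=manip.get_state();q=s["tool_rot"];return s,s["eef_pos"],Ro.from_quat([q[1],q[2],q[3],q[0]])
def rel(p,R):
    s,p0,R0=cur();print("t",s["time"],"p",p0.round(1),"F",np.round(s["ft_force"],1),"w",round(s["width"],1))
    print("shift",(R0.inv().apply(np.array(p)-p0)/40).round(3),"turn",(np.degrees((R0.inv()*R).as_rotvec())/5).round(3))
E
python3 - <<'E'
from h import *
rel([426,-211.6,185],Rt(-74,0))
E
```

```text
t 0.5 p [ 252.4 -571.7  191.5] F [ 0.1 -0.4  0.4] w 85.3
shift [ 7.606 -6.484  0.162] turn [-0.     0.     1.564]
```

Call:
step_arm(moves=[[[7.606,-6.484,0.16],[0,0,1.56],45],[[7.606,-6.484,0.16],[0,0,1.56],45],[[7.606,-6.484,0.16],[0,0,1.56],45],[[7.606,-6.484,0.16],[0,0,1.56],45],[[7.606,-6.484,0.16],[0,0,1.56],45],[[7.606,-6.484,0.16],[0,0,1.56],45],[[7.606,-6.484,0.16],[0,0,1.56],45],[[7.606,-6.484,0.16],[0,0,1.56],45],[[7.606,-6.484,0.16],[0,0,1.56],45],[[7.606,-6.484,0.16],[0,0,1.56],45]])

```text
time: 1.33
eef_pos: [426.9, -208.3, 185.2]
tool_rot: [-0.0, 0.99, 0.14, 0.0]
ft_force: [0.5, 0.1, 0.7]
width: 45.0
grasp_force: 0.0
```

```bash
python3 - <<'E'
from h import *
rel([426,-211.6,185],Rt(-74,0))
a=eyes.grab_frame("side")[90:210,270:370,::-1];b=eyes.grab_frame("top")[195:295,310:430,::-1]
o=np.zeros((480,800,3),np.uint8);o[:,:400]=cv2.resize(a,(400,480),interpolation=2);o[:333,400:]=cv2.resize(b,(400,333),interpolation=2)
cv2.imwrite("pics/a1.png",o)
E
```

```text
t 1.3333 p [ 426.9 -208.3  185.2] F [0.5 0.1 0.7] w 45.0
shift [-0.044  0.073  0.006] turn [-0.004 -0.006  0.018]
```

View pics/a1.png

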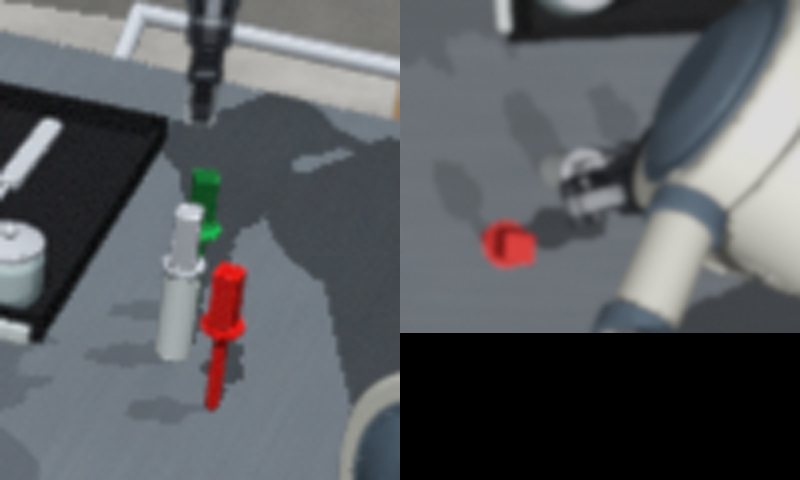

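The fingers hover over the steel pin: side view fingertip (321,120), head (317,142). Now descend so the TCP is at 85 mm along the pin (z = 91).

```bash
python3 - <<'E'
from h import *
print(proj("side",[[427,-208.3,190],[426,-211.6,135]]))
rel([426,-211.6,92],Rt(-74,0))
E
```

```text
[[318.20002783 127.16682765]
 [317.01728936 142.25363947]]
t 1.4333 p [ 427.1 -208.4  185.2] F [-0.8 -0.5  0. ] w 45.2
shift [-0.05   0.071  2.33 ] turn [-0.006 -0.005  0.048]
```

Call:
step_arm(moves=[[[-0.05,0.07,0.5],[0,0,0],45],[[-0.05,0.07,1.0],[0,0,0],45],[[-0.05,0.07,1.5],[0,0,0],45],[[-0.05,0.07,2.0],[0,0,0],45],[[-0.05,0.07,2.33],[0,0,0],45],[[-0.05,0.07,2.33],[0,0,0],45],[[-0.05,0.07,2.33],[0,0,0],10],[[-0.05,0.07,2.33],[0,0,0],10],[[-0.05,0.07,2.33],[0,0,0],10],[[-0.05,0.07,2.33],[0,0,0],10]])

```text
time: 2.27
eef_pos: [425.4, -215.3, 92.9]
tool_rot: [0.001, 0.99, 0.139, 0.001]
ft_force: [-1.0, 1.4, 6.6]
width: 17.1
grasp_force: 58.6
```

Call:
step_arm(moves=[[[0,0,0],[0,0,0],10],[[0,0,0],[0,0,0],10],[[0,0,0],[0,0,0],10],[[0,0,0],[0,0,0],10]])

```text
time: 2.6
eef_pos: [425.4, -215.2, 92.8]
tool_rot: [0.001, 0.99, 0.139, 0.001]
ft_force: [-0.7, 0.6, 8.4]
width: 17.0
grasp_force: 59.0
```

```bash
python3 - <<'E'
from h import *
a=eyes.grab_frame("side")[100:200,280:360,::-1]
cv2.imwrite("pics/a2.png",cv2.resize(a,(480,600),interpolation=2))
E
```

```text
(no output)
```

View pics/a2.png

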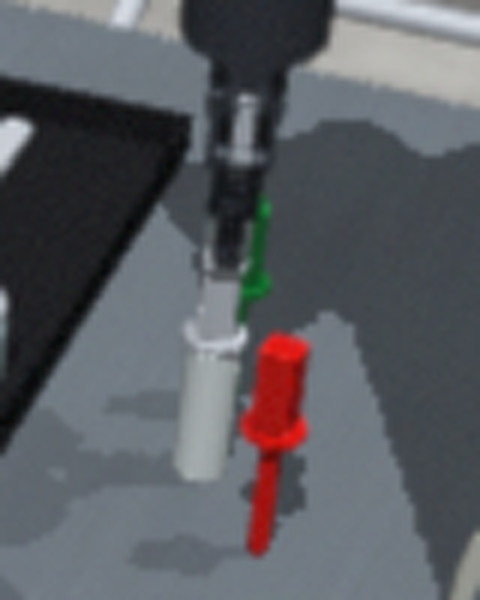

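```bash
python3 - <<'E'
from h import *
s,p,R=cur();print(p,R.as_matrix()[:,2])
for z in (93,100,108,116): print(z,proj("side",[[p[0],p[1],z]]).round(1),proj("side",[[425,-215,z]]).round(1))
print(proj("top",[[427,-208.3,190]]).round(1))
obs={"side":[(316.9,141.8),(315.7,156.0)],"top":[(370.3,246.2),(364.8,246.6)]}
def rp(v): return np.concatenate([(proj(c,[[v[0],v[1],135+v[2]],[v[0],v[1],84.5+v[2]]])-obs[c]).ravel() for c in obs])
q=least_squares(rp,[426,-211,0]);print("pin",q.x,q.fun.round(1))
print(proj("side",[[426,-212,0]]),"holder bottom")
im=cv2.imread("pics/side0.png")
cv2.imwrite("pics/a3.png",np.hstack([cv2.resize(im[130:190,300:340],(400,600),interpolation=0),cv2.resize(eyes.grab_frame("side")[130:190,300:340,::-1],(400,600),interpolation=0)]))
E
```

```text
[ 425.38915202 -215.18597578   92.83280831] [ 0.00147615 -0.00102174 -0.99999839]
93 [[316.2 153.1]] [[316.3 153.2]]
100 [[316.4 151.3]] [[316.5 151.3]]
108 [[316.7 149.1]] [[316.8 149.2]]
116 [[317.  146.9]] [[317.1 147. ]]
[[375.3 246.5]]
pin [ 426.07874896 -211.22460132    0.86079066] [ 0.1  0.3 -0.3 -0.3 -0.   0.4  0.1 -0.3]
[[312.87011054 177.47114435]] holder bottom
```

View pics/a3.png

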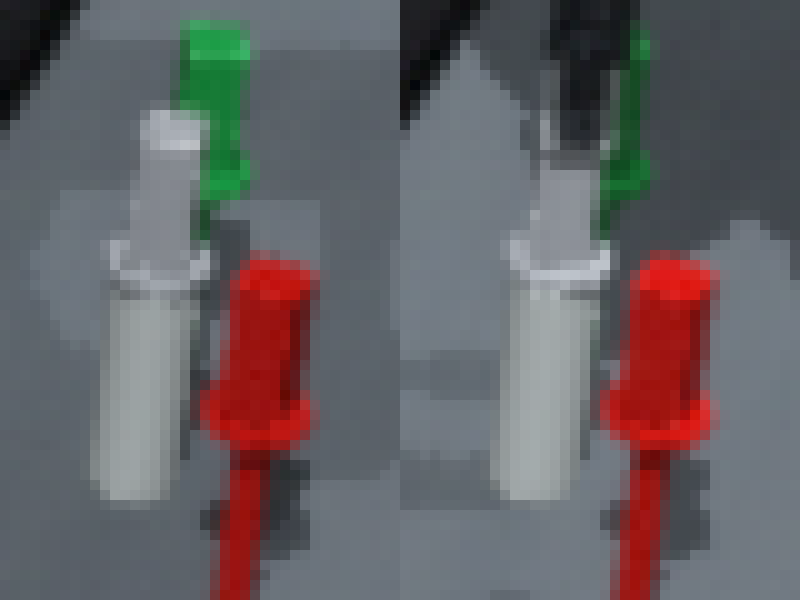

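The tips seem to hold only the top part of the head. I'll draw the pin straight up and measure its real pose in the hand.

Call:
step_arm(moves=[[[0,0,-0.2],[0,0,0],10],[[0,0,-0.5],[0,0,0],10],[[0,0,-0.8],[0,0,0],10],[[0,0,-1.1],[0,0,0],10],[[0,0,-1.4],[0,0,0],10],[[0,0,-1.7],[0,0,0],10],[[0,0,-2.0],[0,0,0],10],[[0,0,-2.3],[0,0,0],10],[[0,0,-2.4],[0,0,0],10],[[0,0,-2.4],[0,0,0],10]])

```text
time: 3.53
eef_pos: [425.4, -215.2, 189.2]
tool_rot: [0.001, 0.99, 0.139, 0.001]
ft_force: [0.4, -0.1, -1.8]
width: 16.6
grasp_force: 58.4
```

```bash
python3 - <<'E'
from h import *
s,p,R=cur();print(p,s["ft_force"],s["wrist_torque"],s["width"])
for c in("side","top"):
    im=eyes.grab_frame(c);cv2.imwrite(f"pics/l_{c}.png",im[...,::-1])
print(proj("side",[p,p-[0,0,85],p-[0,0,4]]),proj("top",[p,p-[0,0,85]]))
a=cv2.imread("pics/l_side.png")[90:190,280:346]
cv2.imwrite("pics/a4.png",cv2.resize(a,(396,600),interpolation=0))
E
```

```text
[ 425.35750346 -215.17897691  189.17023683] [ 0.372921   -0.1472709  -1.76284754] [ 0.00855161 -0.03260997 -0.00478675] 16.607823916580216
[[319.42241395 126.50438829]
 [316.58578627 150.14096543]
 [319.28410149 127.65408062]] [[378.40453691 247.2923268 ]
 [368.49051482 246.74964945]]
```

View pics/a4.png

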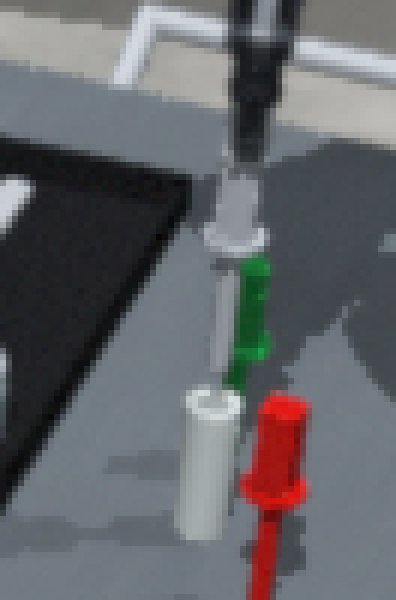

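Drawn out: the tip is free at side (316,153) above the holder rim at (316,157), with no slip (-1.8 N is the pin's weight). Now over to the slot's -y end, leaning.

```bash
cat >> h.py <<'E'
S0=np.array([586,104.4,104.5]);RS=Ro.from_euler("z",.08)*Ro.from_euler("y",-.35);RT=Rt(-90+np.degrees(.08),.35);LT=86.5
def tcp_for(tip): return S0+RS.apply(tip)+RS.apply([0,0,LT])
def tipnow():
    s,p,R=cur();return RS.inv().apply(p+R.apply([0,0,LT])-S0)
def rep():
    s,p,R=cur();print("t",round(s["time"],2),"tip in slot",tipnow().round(2),"F slot",RS.inv().apply(s["ft_force"]).round(2),"M",np.round(s["wrist_torque"],2),"turn err",(np.degrees((R.inv()*RT).as_rotvec())/5).round(3),"w",round(s["width"],1))
E
python3 - <<'E'
from h import *
print((RT.as_matrix()[:,2]+RS.as_matrix()[:,2]).round(4))
rel(tcp_for([0,-40,40]),RT)
E
```

```text
[ 0.  0. -0.]
t 3.6333 p [ 424.7 -214.8  187.7] F [ 0.5 -0.4 -1.6] w 16.7
shift [ 4.817 -5.791 -0.89 ] turn [-0.4    3.998  2.265]
```

Call:
step_arm(moves=[[[0,0,-1.0],[0,0,0],10],[[0.2,-0.3,-1.6],[0,0,0],10],[[4.8,-5.8,-1.6],[-0.4,4.0,2.27],10],[[4.8,-5.8,-1.6],[-0.4,4.0,2.27],10],[[4.8,-5.8,-1.6],[-0.4,4.0,2.27],10],[[4.8,-5.8,-1.6],[-0.4,4.0,2.27],10],[[4.8,-5.8,-1.6],[-0.4,4.0,2.27],10],[[4.8,-5.8,-1.6],[-0.4,4.0,2.27],10],[[4.8,-5.8,-1.6],[-0.4,4.0,2.27],10],[[4.8,-5.8,-1.6],[-0.4,4.0,2.27],10]])

```text
time: 4.47
eef_pos: [546.8, 66.7, 251.3]
tool_rot: [-0.008, 0.984, 0.041, 0.174]
ft_force: [-0.8, -1.2, -1.5]
width: 16.2
grasp_force: 59.0
```

Call:
step_arm(moves=[[[0,0,0],[0,0,0],10],[[0,0,0],[0,0,0],10]])

```text
time: 4.63
eef_pos: [544.6, 61.2, 250.9]
tool_rot: [-0.007, 0.984, 0.04, 0.173]
ft_force: [-0.9, -0.5, -1.7]
width: 16.5
grasp_force: 59.0
```

```bash
python3 - <<'E'
from h import *
rep();rel(tcp_for([0,-40,20]),RT)
E
```

```text
t 4.63 tip in slot [  8.09 -39.72  66.36] F slot [-1.44 -0.43 -1.32] M [-0.03  0.33 -0.  ] turn err [-0.003  0.019  0.005] w 16.5
t 4.6333 p [544.6  61.2 250.9] F [-0.9 -0.5 -1.7] w 16.5
shift [-0.204  0.007  1.159] turn [-0.003  0.019  0.005]
```

Call:
step_arm(moves=[[[-0.1,0,0.4],[0,0,0],10],[[-0.2,0,0.8],[0,0,0],10],[[-0.2,0.01,1.16],[0,0.02,0],10],[[-0.2,0.01,1.16],[0,0.02,0],10],[[-0.2,0.01,1.16],[0,0.02,0],10]])

```text
time: 5.05
eef_pos: [553.1, 60.1, 205.0]
tool_rot: [-0.007, 0.984, 0.038, 0.174]
ft_force: [-0.3, -0.2, -1.3]
width: 16.5
grasp_force: 59.0
```

```bash
python3 - <<'E'
from h import *
rep()
o=[]
for c,(l,t,r,b) in {"side":(190,140,260,230),"top":(200,150,270,240)}.items():
    im=np.ascontiguousarray(eyes.grab_frame(c)[...,::-1]);cv2.imwrite(f"pics/m_{c}.png",im)
    k=5.7;cr=cv2.resize(im[t:b,l:r],None,fx=k,fy=k,interpolation=2)
    for X,col in ((S0+RS.apply(tipnow()),(0,0,255)),(S0+RS.apply(tipnow()+[0,0,76]),(0,255,0)),(S0+RS.apply([0,-50,0]),(255,0,255)),(S0+RS.apply([0,50,0]),(255,0,255))):
        u=(proj(c,X)[0]+.5-[l,t])*k;cv2.circle(cr,tuple(u.astype(int)),3,col,1)
    o.append(cr)
cv2.imwrite("pics/a5.png",np.hstack(o))
E
```

```text
t 5.05 tip in slot [  0.3  -41.53  20.38] F slot [-0.78 -0.13 -1.12] M [-0.04  0.32  0.02] turn err [ 0.006  0.    -0.026] w 16.5
```

View pics/a5.png

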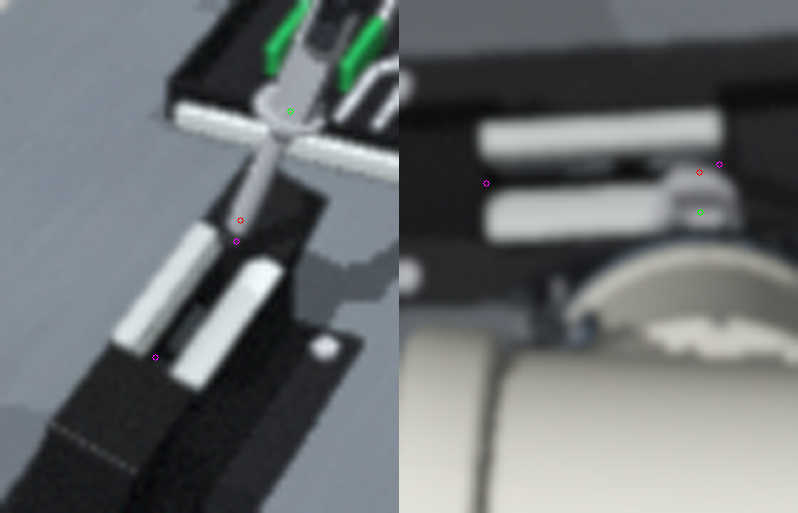

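The overlay fits: the slot ends match the white plates, and the predicted tip (240,220) and collar (290,112) lie on the pin to about 1 px. Lowering along the slot.

Call:
step_arm(moves=[[[0,-0.06,0.2],[0,0,0],10],[[0,-0.06,0.4],[0,0,0],10],[[0,-0.06,0.6],[0,0,0],10],[[0,-0.06,0.75],[0,0,0],10],[[0,-0.06,0.75],[0,0,0],10]])

```text
time: 5.57
eef_pos: [563.6, 64.7, 175.8]
tool_rot: [-0.007, 0.984, 0.039, 0.174]
ft_force: [-1.3, 0.3, -3.1]
width: 16.7
grasp_force: 59.0
```

```bash
python3 -c "
from h import *
rep()"
```

```text
t 5.57 tip in slot [  0.44 -37.75 -10.8 ] F slot [-2.29  0.4  -2.44] M [-0.02  0.32 -0.  ] turn err [-0.002  0.001 -0.005] w 16.7
```

Call:
step_arm(moves=[[[0,0.03,0.1],[0,0,0],10],[[0,0.05,0.2],[0,0,0],10],[[0,0.05,0.3],[0,0,0],10],[[0,0.05,0.4],[0,0,0],10],[[0,0.05,0.4],[0,0,0],10]])

```text
time: 5.98
eef_pos: [569.5, 63.0, 161.6]
tool_rot: [-0.007, 0.984, 0.039, 0.175]
ft_force: [0.1, -0.7, -1.7]
width: 16.6
grasp_force: 58.8
```

```bash
python3 -c "
from h import *
rep()"
```

```text
t 5.98 tip in slot [  1.09 -39.91 -26.06] F slot [-0.52 -0.75 -1.62] M [-0.08  0.39 -0.  ] turn err [-0.    -0.013 -0.007] w 16.6
```

Call:
step_arm(moves=[[[-0.02,0,0.1],[0,0,0],10],[[-0.02,0,0.2],[0,0,0],10],[[-0.02,0,0.3],[0,0,0],10],[[-0.02,0,0.4],[0,0,0],10],[[-0.02,0,0.45],[0,0,0],10],[[-0.02,0,0.45],[0,0,0],10]])

```text
time: 6.48
eef_pos: [574.9, 63.5, 144.6]
tool_rot: [-0.007, 0.984, 0.039, 0.175]
ft_force: [0.0, 0.7, -1.6]
width: 17.1
grasp_force: 58.9
```

```bash
python3 -c "
from h import *
rep()"
```

```text
t 6.48 tip in slot [  0.4  -39.86 -43.91] F slot [-0.46  0.7  -1.5 ] M [-0.01  0.42  0.05] turn err [-0.    -0.014 -0.006] w 17.1
```

Call:
step_arm(moves=[[[0,0,0.05],[0,0,0],10],[[0,0,0.1],[0,0,0],10],[[0,0,0.15],[0,0,0],10],[[0,0,0.2],[0,0,0],10],[[0,0,0.2],[0,0,0],10]])

```text
time: 6.9
eef_pos: [577.7, 63.7, 137.4]
tool_rot: [-0.007, 0.984, 0.039, 0.175]
ft_force: [-1.5, -0.4, -1.1]
width: 16.6
grasp_force: 59.0
```

```bash
python3 -c "
from h import *
rep()"
```

```text
t 6.9 tip in slot [  0.61 -39.86 -51.68] F slot [-1.79 -0.23 -0.57] M [-0.01  0.37 -0.04] turn err [ 0.    -0.019 -0.005] w 16.6
```

Call:
step_arm(moves=[[[0,0,0.05],[0,0,0],10],[[0,0,0.1],[0,0,0],10],[[0,0,0.1],[0,0,0],10]])

```text
time: 7.15
eef_pos: [579.1, 63.9, 133.7]
tool_rot: [-0.007, 0.984, 0.039, 0.175]
ft_force: [-2.2, 0.2, 2.3]
width: 16.5
grasp_force: 59.5
```

```bash
python3 -c "
from h import *
rep()"
```

```text
t 7.15 tip in slot [  0.67 -39.85 -55.57] F slot [-1.28  0.38  2.94] M [-0.08  0.49  0.03] turn err [ 0.    -0.021 -0.005] w 16.5
```

Contact at about -52.6 (net roughly 4.4 N, strip 3 mm down). Dragging along +y in small steps.

Call:
step_arm(moves=[[[0,-0.04,0],[0,0,0],10],[[0,-0.08,0],[0,0,0],10],[[0,-0.12,0],[0,0,0],10],[[0,-0.15,0],[0,0,0],10]])

```text
time: 7.48
eef_pos: [578.7, 69.9, 134.1]
tool_rot: [-0.007, 0.984, 0.039, 0.175]
ft_force: [-2.0, -2.7, 2.5]
width: 16.6
grasp_force: 59.9
```

Call:
step_arm(moves=[[[0,-0.04,0],[0,0,0],10],[[0,-0.08,0],[0,0,0],10],[[0,-0.12,0],[0,0,0],10],[[0,-0.15,0],[0,0,0],10]])

```text
time: 7.82
eef_pos: [578.2, 76.0, 134.0]
tool_rot: [-0.007, 0.984, 0.039, 0.175]
ft_force: [-1.8, -2.6, 2.3]
width: 16.6
grasp_force: 59.9
```

Call:
step_arm(moves=[[[0,-0.04,0],[0,0,0],10],[[0,-0.08,0],[0,0,0],10],[[0,-0.12,0],[0,0,0],10],[[0,-0.15,0],[0,0,0],10]])

```text
time: 8.15
eef_pos: [577.7, 82.0, 133.9]
tool_rot: [-0.007, 0.984, 0.039, 0.175]
ft_force: [-1.8, -3.0, 2.9]
width: 16.8
grasp_force: 60.0
```

Call:
step_arm(moves=[[[0,-0.04,0],[0,0,0],10],[[0,-0.08,0],[0,0,0],10],[[0,-0.12,0],[0,0,0],10],[[0,-0.15,0],[0,0,0],10]])

```text
time: 8.48
eef_pos: [577.2, 88.0, 133.9]
tool_rot: [-0.007, 0.984, 0.039, 0.175]
ft_force: [-2.3, -3.0, 3.0]
width: 16.5
grasp_force: 60.0
```

Call:
step_arm(moves=[[[0,-0.04,0],[0,0,0],10],[[0,-0.08,0],[0,0,0],10],[[0,-0.12,0],[0,0,0],10],[[0,-0.15,0],[0,0,0],10]])

```text
time: 8.82
eef_pos: [576.6, 94.0, 133.8]
tool_rot: [-0.007, 0.984, 0.039, 0.175]
ft_force: [-0.8, -2.6, -1.2]
width: 16.8
grasp_force: 59.5
```

Vertical force vanished, so the tip is over the hole. Nudging for the far edge.

Call:
step_arm(moves=[[[0,-0.02,0],[0,0,0],10],[[0,-0.03,0],[0,0,0],10]])

```text
time: 8.98
eef_pos: [576.6, 95.0, 133.9]
tool_rot: [-0.007, 0.984, 0.039, 0.175]
ft_force: [-0.4, -2.1, -0.7]
width: 16.7
grasp_force: 59.5
```

```bash
python3 -c "
from h import *
rep()"
```

```text
t 8.98 tip in slot [  0.74  -8.61 -55.4 ] F slot [-0.77 -2.08 -0.49] M [-0.78  0.33 -0.26] turn err [ 0.001 -0.022 -0.004] w 16.7
```

Call:
step_arm(moves=[[[0,0.03,0],[0,0,0],10],[[0,0.06,0],[0,0,0],10],[[0,0.06,0.03],[0,0,0],10],[[0,0.06,0.06],[0,0,0],10],[[0,0.06,0.08],[0,0,0],10],[[0,0.06,0.08],[0,0,0],10]])

```text
time: 9.48
eef_pos: [577.9, 92.6, 130.7]
tool_rot: [-0.007, 0.984, 0.039, 0.175]
ft_force: [0.2, -1.2, -2.0]
width: 16.6
grasp_force: 59.2
```

```bash
python3 -c "
from h import *
rep()"
```

```text
t 9.48 tip in slot [  0.64 -11.11 -58.81] F slot [-0.57 -1.18 -1.95] M [-0.37  0.4  -0.15] turn err [ 0.    -0.019 -0.007] w 16.6
```

Inside the hole: 6 mm below the strip with no axial load. Descending.

Call:
step_arm(moves=[[[0,0.015,0.05],[0,0,0],10],[[0,0.015,0.1],[0,0,0],10],[[0,0.015,0.15],[0,0,0],10],[[0,0.015,0.2],[0,0,0],10],[[0,0.015,0.25],[0,0,0],10],[[0,0.015,0.3],[0,0,0],10],[[0,0.015,0.3],[0,0,0],10]])

```text
time: 10.07
eef_pos: [582.0, 92.4, 119.2]
tool_rot: [-0.007, 0.984, 0.039, 0.175]
ft_force: [-0.3, -1.2, -2.7]
width: 16.6
grasp_force: 59.0
```

```bash
python3 -c "
from h import *
rep()"
```

```text
t 10.07 tip in slot [  0.54 -11.65 -71.01] F slot [-1.28 -1.18 -2.42] M [-0.27  0.43 -0.04] turn err [ 0.    -0.017 -0.005] w 16.6
```

Call:
step_arm(moves=[[[0,0,0.04],[0,0,0],10],[[0,0,0.08],[0,0,0],10],[[0,0,0.11],[0,0,0],10],[[0,0,0.13],[0,0,0],10],[[0,0,0.15],[0,0,0],10],[[0,0,0.15],[0,0,0],10]])

```text
time: 10.57
eef_pos: [584.1, 92.5, 113.9]
tool_rot: [-0.007, 0.984, 0.039, 0.175]
ft_force: [-1.0, -0.1, -2.6]
width: 16.5
grasp_force: 58.9
```

```bash
python3 -c "
from h import *
rep()"
```

```text
t 10.57 tip in slot [  0.7  -11.66 -76.73] F slot [-1.87 -0.06 -2.09] M [-0.25  0.46 -0.09] turn err [ 0.    -0.02  -0.005] w 16.5
```

Now in half-millimetre rows, expecting home near -78.6.

Call:
step_arm(moves=[[[0,0,0.012],[0,0,0],10],[[0,0,0.025],[0,0,0],10],[[0,0,0.037],[0,0,0],10],[[0,0,0.037],[0,0,0],10]])

```text
time: 10.9
eef_pos: [584.2, 92.6, 113.0]
tool_rot: [-0.007, 0.984, 0.039, 0.175]
ft_force: [-8.9, -0.6, 10.4]
width: 16.4
grasp_force: 61.7
```

```bash
python3 -c "
from h import *
rep()"
```

```text
t 10.9 tip in slot [  0.52 -11.58 -77.62] F slot [-4.78  0.07 12.83] M [-0.21  1.01 -0.03] turn err [-0.    -0.02  -0.004] w 16.4
```

Contact with 14 N: collar on the face. Easing off and letting go.

Call:
step_arm(moves=[[[0,0,-0.015],[0,0,0],10],[[0,0,-0.015],[0,0,0],35],[[0,0,-0.015],[0,0,0],45],[[0,0,-0.015],[0,0,0],45],[[0,0,-0.015],[0,0,0],45],[[0,0,-0.5],[0,0,0],45],[[0,0,-1.0],[0,0,0],45],[[0,0,-1.5],[0,0,0],45],[[0,0,-2.0],[0,0,0],45],[[0,0,-2.0],[0,0,0],45]])

```text
time: 11.73
eef_pos: [557.9, 90.5, 191.1]
tool_rot: [-0.007, 0.983, 0.039, 0.177]
ft_force: [1.4, -0.5, 1.3]
width: 45.2
grasp_force: 0.0
```

```bash
python3 - <<'E'
from h import *
rep()
o=[]
for c,(l,t,r,b) in {"side":(190,140,260,230),"top":(200,150,270,240)}.items():
    im=np.ascontiguousarray(eyes.grab_frame(c)[...,::-1])
    k=5.7;cr=cv2.resize(im[t:b,l:r],None,fx=k,fy=k,interpolation=2)
    if c=="side":
        for z in (0,5,53):
            u=(proj(c,S0+RS.apply([0,-11.6,z]))[0]+.5-[l,t])*k;cv2.circle(cr,tuple(u.astype(int)),3,(0,0,255),1)
    o.append(cr)
cv2.imwrite("pics/a6.png",np.hstack(o))
E
```

```text
t 11.73 tip in slot [  2.85 -11.62   4.86] F slot [ 1.76 -0.57  0.79] M [ 0.02  0.12 -0.03] turn err [ 0.001 -0.073 -0.004] w 45.2
```

View pics/a6.png

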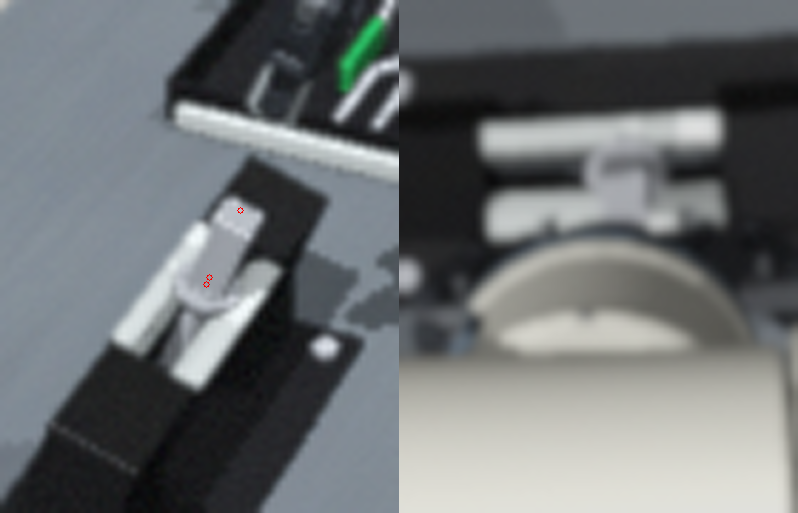

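The collar sits between the plates at side (203,293), and the head top is where predicted. A gentle press on the head with shut fingers will confirm it is seated.

Call:
step_arm(moves=[[[-0.05,0,0],[0,0,0],0],[[-0.05,0,0],[0,0,0],0],[[-0.05,0,0],[0,0,0],0],[[-0.05,0,0],[0,0,0],0],[[-0.05,0,0],[0,0,0],0],[[-0.05,0,0.2],[0,0,0],0],[[-0.05,0,0.4],[0,0,0],0],[[-0.05,0,0.6],[0,0,0],0],[[-0.05,0,0.75],[0,0,0],0],[[-0.05,0,0.75],[0,0,0],0]])

```text
time: 12.67
eef_pos: [565.3, 91.0, 157.1]
tool_rot: [-0.007, 0.984, 0.039, 0.174]
ft_force: [0.4, -0.3, -0.4]
width: -0.1
grasp_force: 0.0
```

```bash
python3 -c "
from h import *
rep()"
```

```text
t 12.67 tip in slot [ -2.38 -11.7  -29.66] F slot [ 0.23 -0.33 -0.55] M [-0.08  0.15  0.  ] turn err [ 0.     0.003 -0.006] w -0.1
```

Call:
step_arm(moves=[[[0.06,0,0.03],[0,0,0],0],[[0.07,0,0.06],[0,0,0],0],[[0.07,0,0.09],[0,0,0],0],[[0.07,0,0.11],[0,0,0],0],[[0.07,0,0.12],[0,0,0],0],[[0.07,0,0.12],[0,0,0],0]])

```text
time: 13.17
eef_pos: [569.9, 91.4, 155.4]
tool_rot: [-0.007, 0.984, 0.039, 0.175]
ft_force: [0.2, 0.8, -0.6]
width: 0.2
grasp_force: 0.0
```

```bash
python3 -c "
from h import *
rep()"
```

```text
t 13.17 tip in slot [  1.56 -11.69 -32.79] F slot [ 0.06  0.75 -0.61] M [-0.06  0.17  0.02] turn err [ 0.    -0.024 -0.007] w 0.2
```

Call:
step_arm(moves=[[[0,0,0.015],[0,0,0],0],[[0,0,0.03],[0,0,0],0],[[0,0,0.045],[0,0,0],0],[[0,0,0.06],[0,0,0],0],[[0,0,0.06],[0,0,0],0]])

```text
time: 13.58
eef_pos: [570.7, 91.5, 153.0]
tool_rot: [-0.007, 0.984, 0.039, 0.175]
ft_force: [0.5, -0.1, -0.4]
width: -0.1
grasp_force: 0.0
```

```bash
python3 -c "
from h import *
rep()"
```

```text
t 13.58 tip in slot [  1.45 -11.68 -35.38] F slot [ 0.31 -0.13 -0.49] M [-0.06  0.24 -0.  ] turn err [ 0.    -0.021 -0.006] w -0.1
```

Call:
step_arm(moves=[[[0,0,0.012],[0,0,0],0],[[0,0,0.025],[0,0,0],0],[[0,0,0.025],[0,0,0],0]])

```text
time: 13.83
eef_pos: [571.0, 91.5, 152.1]
tool_rot: [-0.007, 0.984, 0.039, 0.175]
ft_force: [-0.3, 0.3, 0.3]
width: 0.3
grasp_force: 0.0
```

Call:
step_arm(moves=[[[0,0,0.01],[0,0,0],0],[[0,0,0.01],[0,0,0],0]])

```text
time: 14.0
eef_pos: [571.2, 91.5, 151.7]
tool_rot: [-0.007, 0.984, 0.039, 0.175]
ft_force: [-0.5, 0.1, -0.2]
width: -0.1
grasp_force: 0.0
```

Call:
step_arm(moves=[[[0,0,0.01],[0,0,0],0],[[0,0,0.02],[0,0,0],0],[[0,0,0.03],[0,0,0],0],[[0,0,0.03],[0,0,0],0]])

```text
time: 14.33
eef_pos: [571.6, 91.5, 150.6]
tool_rot: [-0.007, 0.984, 0.039, 0.175]
ft_force: [0.7, 0.2, 0.1]
width: -0.1
grasp_force: 0.0
```

Call:
step_arm(moves=[[[0,0,0.01],[0,0,0],0],[[0,0,0.02],[0,0,0],0],[[0,0,0.03],[0,0,0],0],[[0,0,0.03],[0,0,0],0]])

```text
time: 14.67
eef_pos: [572.0, 91.6, 149.4]
tool_rot: [-0.007, 0.984, 0.039, 0.175]
ft_force: [0.1, -0.4, 0.4]
width: 0.2
grasp_force: 0.0
```

```bash
python3 - <<'E'
from h import *
rep()
im=np.ascontiguousarray(eyes.grab_frame("side")[...,::-1])
l,t,r,b=200,150,260,220
cv2.imwrite("pics/a7.png",cv2.resize(im[t:b,l:r],None,fx=8,fy=8,interpolation=2))
E
```

```text
t 14.67 tip in slot [  1.51 -11.67 -39.14] F slot [ 0.23 -0.39  0.3 ] M [-0.03  0.19 -0.02] turn err [ 0.    -0.022 -0.005] w 0.2
```

View pics/a7.png

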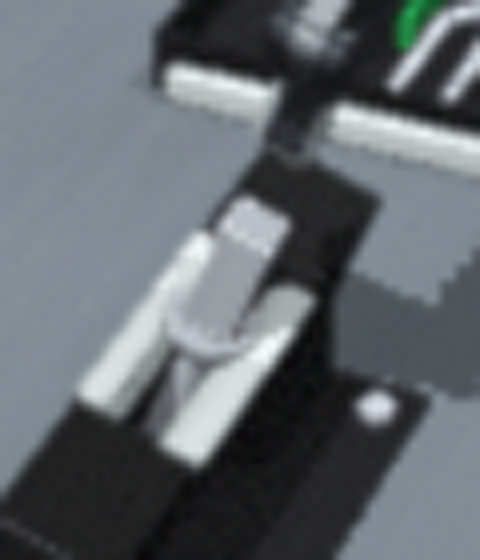

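The shut fingertips (290,150) are still about 20 mm short of the head top (252,215), consistent with the tips sitting about 24 mm behind the TCP as seen at the grasp. Continuing down carefully.

Call:
step_arm(moves=[[[0,0,0.1],[0,0,0],0],[[0,0,0.2],[0,0,0],0],[[0,0,0.25],[0,0,0],0],[[0,0,0.29],[0,0,0],0],[[0,0,0.32],[0,0,0],0],[[0,0,0.35],[0,0,0],0],[[0,0,0.35],[0,0,0],0]])

```text
time: 15.3
eef_pos: [576.8, 91.9, 136.2]
tool_rot: [-0.007, 0.984, 0.039, 0.175]
ft_force: [-0.6, 1.0, 0.2]
width: -0.0
grasp_force: 0.0
```

Call:
step_arm(moves=[[[0,0,0.012],[0,0,0],0],[[0,0,0.025],[0,0,0],0],[[0,0,0.037],[0,0,0],0],[[0,0,0.037],[0,0,0],0]])

```text
time: 15.63
eef_pos: [577.3, 92.0, 135.0]
tool_rot: [-0.007, 0.984, 0.039, 0.175]
ft_force: [-0.2, -0.2, 0.2]
width: 0.3
grasp_force: 0.0
```

Call:
step_arm(moves=[[[0,0,0.012],[0,0,0],0],[[0,0,0.025],[0,0,0],0],[[0,0,0.037],[0,0,0],0],[[0,0,0.037],[0,0,0],0]])

```text
time: 15.97
eef_pos: [577.8, 92.0, 133.5]
tool_rot: [-0.007, 0.984, 0.039, 0.175]
ft_force: [0.0, -0.4, -0.0]
width: -0.2
grasp_force: 0.0
```

Call:
step_arm(moves=[[[0,0,0.012],[0,0,0],0],[[0,0,0.025],[0,0,0],0],[[0,0,0.037],[0,0,0],0],[[0,0,0.037],[0,0,0],0]])

```text
time: 16.3
eef_pos: [578.4, 92.1, 132.1]
tool_rot: [-0.007, 0.984, 0.039, 0.175]
ft_force: [0.1, -0.1, 0.1]
width: 0.2
grasp_force: 0.0
```

Call:
step_arm(moves=[[[0,0,0.012],[0,0,0],0],[[0,0,0.025],[0,0,0],0],[[0,0,0.037],[0,0,0],0],[[0,0,0.037],[0,0,0],0]])

```text
time: 16.63
eef_pos: [578.8, 92.1, 130.7]
tool_rot: [-0.007, 0.984, 0.039, 0.175]
ft_force: [-0.2, -0.3, -0.6]
width: 0.1
grasp_force: 0.0
```

```bash
python3 - <<'E'
from h import *
rep()
im=np.ascontiguousarray(eyes.grab_frame("side")[...,::-1])
l,t,r,b=200,150,260,220
cv2.imwrite("pics/a8.png",cv2.resize(im[t:b,l:r],None,fx=8,fy=8,interpolation=2))
# dark columns along head axis: finger end vs head top
g=im.mean(2).round().astype(int);print(g[164:182,226:242])
E
```

```text
t 16.63 tip in slot [  1.5  -11.68 -59.07] F slot [-0.39 -0.28 -0.52] M [0.02 0.2  0.01] turn err [ 0.    -0.021 -0.006] w 0.1
[[129 132 144 140  96  49  36  27  33  37  33  31  35  32  34  86]
 [132 133 131 123 116 106  75  37  29  29  27  21  25  26  41  93]
 [134 136 136 135 138 144 120  49  28  30  26  23  25  31  68 131]
 [134 136 136 138 143 152  92  40  28  31  28  28  28  40  86 122]
 [137 139 139 140 145 134  71  36  32  31  29  33  39  67 118 131]
 [139 139 139 142 149 102  59  44  33  29  39  64  76  90 130 138]
 [139 139 140 149 150  82  52  48  37  34  50  88  78  68 104 131]
 [139 140 142 149 122  63  46  50  50  50  60  87  57  47  56  79]
 [139 137 139 143 104  55  54  59  53  56  77  83  46  39  39  44]
 [137 137 128  95  81  62  51  51  46  63  93  68  43  39  40  42]
 [136 127  89  83 100  65  58  70  60  88 118  61  41  40  40  38]
 [130  96  95 160 173 128  91  64  66  81  83  49  39  40  40  36]
 [109  79 133 186 191 185 175 115  71  57  49  41  40  37  38  39]
 [ 87 120 195 195 192 191 190 175 125  99  51  39  39  39  40  41]
 [ 93 156 204 192 194 191 191 190 182 163  76  38  36  40  39  37]
 [147 157 171 198 204 191 193 192 183 116  53  39  36  37  27  27]
 [195 161 158 169 176 201 203 190 149  75  42  38  28  25  23  26]
 [185 159 158 160 162 170 176 194 110  46  25  30  26  26  25  24]]
```

Further probing brings little: the pin is free-standing and was already pressed home at 14 N. Backing off for a final check.

Call:
step_arm(moves=[[[0,0,-0.5],[0,0,0],0],[[0,0,-1.4],[0,0,0],0],[[0,0,-2.4],[0,0,0],0],[[0,0,-3.4],[0,0,0],0],[[-0.8,0,-4.0],[0,0,0],0],[[-1.6,0,-4.2],[0,0,0],0],[[-2.5,0,-4.2],[0,0,0],0],[[-3.4,0,-4.2],[0,0,0],0],[[-4.0,0,-4.2],[0,0,0],0],[[-4.0,0,-4.2],[0,0,0],0]])

```text
time: 17.52
eef_pos: [365.8, 75.4, 231.2]
tool_rot: [-0.007, 0.984, 0.039, 0.173]
ft_force: [-0.8, 0.4, -0.9]
width: 0.3
grasp_force: 0.0
```

```bash
python3 - <<'E'
from h import *
o=[]
for c,(l,t,r,b) in {"side":(202,165,246,213),"top":(212,155,262,203)}.items():
    im=np.ascontiguousarray(eyes.grab_frame(c)[...,::-1]);k=8
    cr=cv2.resize(im[t:b,l:r],None,fx=k,fy=k,interpolation=2);raw=cr.copy()
    a=np.linspace(0,2*np.pi,60);sq=np.array([[10,10],[10,-10],[-10,-10],[-10,10],[10,10]])@[[.96,.27],[-.27,.96]]
    for L in (np.c_[17*np.cos(a),17*np.sin(a),0*a+5],np.c_[17*np.cos(a),17*np.sin(a),0*a],np.c_[sq,np.full(5,53)]):
        u=(proj(c,S0+[0,0,-1.2]+RS.apply(L+[0.6,-11.6,0]))+.5-[l,t])*k
        cv2.polylines(cr,[u.astype(np.int32)],False,(0,0,255),1)
    o.append(cr);
    if c=="side": o.insert(0,raw)
h=384;o=[i[:h] for i in o];cv2.imwrite("pics/a9.png",cv2.resize(np.hstack(o),None,fx=800/sum(i.shape[1] for i in o),fy=800/sum(i.shape[1] for i in o)))
E
```

```text
(no output)
```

View pics/a9.png

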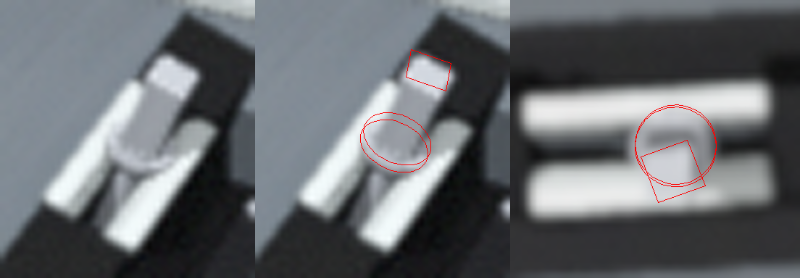

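The collar ring at side (221,188) lies on both plates. The head top is at, or slightly below, its predicted home position, and the arm is clear. Handing in.

```bash
python3 -c "
from h import *
print(manip.hand_in())"
```

```text
the job is handed in; nothing more can be done
None
```

The steel pin is through the strip's hole with its collar down on the guard, released, and the job is handed in at about 17.6 s; I pressed with at most about 14 N at the readings I took, and checked full seating only by that press and the final pictures.

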